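Sieve the small nuts out of the bushings, then oil the bushings

TASK

The wooden sieve holds small nuts mixed with big flanged bushings. Take it by its upright grip, hold it up over the open metal catch tray and shake it side to side until every nut has dropped through into the tray (do not pick nuts out of the sieve with the fingers), then set it back flat on its plywood board. Stand every bushing, flange down, in the shallow drip tray in front of the pump can, make sure all nuts are in the catch tray, and only then press the pump cap fully down for a moment and let it spring back.

Things in the scene. Friction and masses are not known exactly. Their poses are not given: they have to be found in the camera images.
- tray: Loose open grey steel catch tray, 200 (x) x 240 (y) x 40 mm high, walls 4 mm, 0.8 kg; origin under its centre on the bench, z up, y its long side. It may get shifted.
- board_top (a point): Centre of the top face of the fixed plywood board, 190 x 190 x 8 mm, on which the sieve starts and is set back; the point's axes are the board's, z up. The board stands either to the left or to the right of the catch tray.
- sieve_mid (a point): Centre of the sieve's floor at the bars' top, 6 mm above its underside; x from the grip to the far side, y left, z up. Wooden frame 140 (x) x 149 (y) x 22 mm, inside 130 x 139, 0.25 kg. Floor: 4 flat bars 11 mm wide along x at y = -45, -15, 15, 45 mm, 19 mm slots between and beside: brisk strokes of a few cm along y slide nuts off the bars and through; gentle carrying does not.
- sieve_grip (a point): Point on the sieve's upright grip plate, 12 mm thick (along its x), 60 mm wide (its y), outside the -x wall, top 78 mm above the sieve's underside. The point is 60 mm above the underside, 76 mm from the sieve's centre toward -x. Take it from above, fingers closing along the sieve's x, one finger above the sieve's inside.
- drip_mid (a point): Centre of the floor of the shallow aluminium drip tray, part of the fixed oiling station: inside 124 (x) x 164 (y) mm, rim 10 mm above the floor, floor 8 mm above the bench. x points to the pump can, whose axis stands 120 mm from here (can 57 mm across its bands, 54 mm body); y along the tray, z up. The station stands on the other side of the catch tray from the sieve's board.
- cap_top (a point): Centre of the top of the pump can's black cap, 32 mm across, about 158 mm above the bench; it is pressed straight down.
- cap (a joint): Travel of the pump cap: 0 up, 0.008 m fully down; sprung, about 1.6 N to start and 4.8 N fully down; it rises by itself.
- nut1_mid (a point): Small steel hex nut, 13 mm across flats, 9 mm high, 11 g; point at its centre, half-way up; z is its bore axis. Starts on a bar of the sieve. May be absent.
- nut2_mid (a point): Small steel hex nut, 13 mm across flats, 9 mm high, 11 g; point at its centre, half-way up; z is its bore axis. Starts on a bar of the sieve. May be absent.
- nut3_mid (a point): Small steel hex nut, 13 mm across flats, 9 mm high, 11 g; point at its centre, half-way up; z is its bore axis. Starts on a bar of the sieve. May be absent.
- nut4_mid (a point): Small steel hex nut, 13 mm across flats, 9 mm high, 11 g; point at its centre, half-way up; z is its bore axis. Starts on a bar of the sieve. May be absent.
- nut5_mid (a point): Small steel hex nut, 13 mm across flats, 9 mm high, 11 g; point at its centre, half-way up; z is its bore axis. Starts on a bar of the sieve. May be absent.
- nut6_mid (a point): Small steel hex nut, 13 mm across flats, 9 mm high, 11 g; point at its centre, half-way up; z is its bore axis. Starts on a bar of the sieve. May be absent.
- bushing1_mid (a point): Steel flanged bushing, 80 g: flange 42 mm across and 16 mm high at the bottom, above it a round sleeve 25 mm across up to 36 mm total height; point on its axis half-way up (18 mm over its underside); z points from flange to sleeve. Starts standing in the sieve, too big for the slots. Grip the sleeve from above, any yaw. May be absent.
- bushing2_mid (a point): Steel flanged bushing, 80 g: flange 42 mm across and 16 mm high at the bottom, above it a round sleeve 25 mm across up to 36 mm total height; point on its axis half-way up (18 mm over its underside); z points from flange to sleeve. Starts standing in the sieve, too big for the slots. Grip the sleeve from above, any yaw. May be absent.
- bushing3_mid (a point): Steel flanged bushing, 80 g: flange 42 mm across and 16 mm high at the bottom, above it a round sleeve 25 mm across up to 36 mm total height; point on its axis half-way up (18 mm over its underside); z points from flange to sleeve. Starts standing in the sieve, too big for the slots. Grip the sleeve from above, any yaw. May be absent.
- bushing4_mid (a point): Steel flanged bushing, 80 g: flange 42 mm across and 16 mm high at the bottom, above it a round sleeve 25 mm across up to 36 mm total height; point on its axis half-way up (18 mm over its underside); z points from flange to sleeve. Starts standing in the sieve, too big for the slots. Grip the sleeve from above, any yaw. May be absent.

How it is judged:
By the outcome, as a careful person would: the job done as asked, in the order asked, and still so for the second after the job is handed in, with the robot touching nothing.
Of nut1, nut2, nut3, nut4, nut5, nut6 only 4 to 6 are there at a start; the rules pass over those that are not, and their reading is None.
Of bushing1, bushing2, bushing3, bushing4 only 3 to 4 are there at a start; the rules pass over those that are not, and their reading is None.
At some moment in a run one of tray may be knocked a few centimetres aside while the robot is not near it.
It also fails if it takes over 200 s, if anything falls off the work surface, if the arm or the gripper's body presses on something with over 40 N, if the wrist force passes 120 N, or if a joint passes its speed limit or range.

ROBOT

A 6-joint arm with a two-finger parallel gripper is mounted at the origin on a cart in front of the work surface, level with it; the furniture and walls round the work are solid. World frame = base frame: x ahead of the robot, y to its left, z up, the work surface at z = 0. Lengths are in mm, angles in rad, forces in N, time in s.
With the tool pointing down it reaches from about 325 to 875 mm from the base axis. Payload 4.4 kg.
Tool frame: the origin (TCP) lies on the centre line of the jaws, within the pads' length; the fingertips stand ahead of it and the grasp point (between the pads) lies 6 mm ahead of it (ctrl.tcp_to_tips is the z of the fingertips in the tool frame, in mm); z points along the fingers, y is the line along which they close (so a half turn about z gives the same grasp; the last joint's range is limited). The gripper opens to 85 mm and grips with 20 to 120 N. Pads are 22 mm wide; open, the fingers measure 114 mm over their backs; the gripper's body (76 mm by 85 mm) begins 54 mm behind the grasp point. The pads swing forward as they close: fully open they stand 13 mm farther back than shut.
Start: joints at [-1.413, 0.207, 1.542, -0, 1.393, -0.15], TCP at [174.739, -547.808, 256.282] pointing down, gripper open.
Joint ranges: [-2.73, 2.73], [-0.86, 2.22], [0.23, 2.46], [-1.11, 4.25], [0.08, 2.63], [-2.82, 2.82]. Speed limits (rad/s): [2.79, 2.79, 3.14, 3.14, 3.14, 3.14].

INTERFACE

Orientations are given as a 3x3 rotation matrix whose columns are the frame's x, y, z axes.
In Python, from plant import ctrl, sensors, optics gives the robot as it stands. Calls block until the motion is done:
- ctrl.move_ptp(position, orientation): joint-space move of the TCP to a pose.
- ctrl.move_l(position, rot=None, vel=150, threshold=None): straight line of the TCP; rot=None keeps the orientation; vel is the mean speed in mm/s. With threshold (N) it stops when the force on the tool has changed by that much, and returns True; else False.
- ctrl.set_joints(angles): joint-space move.
- ctrl.gripper_to(opening, force=None): finger opening in mm; force is the grip in N (None keeps the last); returns when the fingers have stopped.
- ctrl.hold(seconds).
- ctrl.solve_ik(position, orientation): joint angles nearest the present ones, or None.
- sensors.read_state(): the state.
- optics.grab_frame(name): name is "scene" or "top" or "wrist"; returns (picture, depth): 480x640x3 uint8, red, green, blue; 480x640 float32, mm along the optical axis (not along the pixel's ray), 0 where there is no reading.
- optics.camera_params(name): a dict with "mtx" (3x3 intrinsics, pixels), "k1" (the pictures are not rectified: a ray, as slopes to the right and down, at radius r is drawn at 1 + k1 r^2 times it, then the intrinsics apply), "R" (3x3) and "t" (3): a world point X has camera coordinates R X + t; the wrist camera has in their place "T_tool_cam" (4x4, takes a point from camera to tool coordinates, whose origin is the TCP and whose axes are the flange's). Camera axes: x right, y down, z forward; pixel columns grow to the right and rows downward; lengths in mm; the calibration is good to about 2 mm. A picture is of the moment at which its call begins: read the wrist's pose just before it. camera_params takes no time and is no camera call.
A pose or a line that the arm cannot do raises ctrl.MotionError and nothing moves.
- ctrl.finish_job(): hands the job in; it is judged then, once.
The state is a dict: "t": time; "q": joint angles; "qvel": joint speeds; "tau": joint torques, N m; "eef_pos": TCP position; "eef_rot": TCP orientation; "force": force on the tool from outside, world axes, zero at the start; "wrist_torque": the same for the moment, N m; "grip_width": finger opening in mm; "grasp_force": force on a finger pad.
Only numpy, scipy, OpenCV 4.12 (cv2) and the standard library are available. Lean on these libraries where they do the work, as an engineer would, in place of code of your own. Each camera call takes 0.05 s, during which the arm holds its last target. There are 200 camera calls.

## Working session

There is one attempt and no reset: what is moved stays moved. The work goes in short steps, each a Python script; the robot and the scene stay as the last script left them, time stands still between calls to the robot, and variables do not carry over. Pictures are saved under pics/ and viewed, at most 14 in all, crops included, and the job is handed in when it is done.

```bash
ls; mkdir -p pics; cat > h.py <<'E'
import numpy as np, cv2
from plant import ctrl, sensors, optics
def save(n,name,crop=None,scale=1):
    im=n if crop is None else n[crop[1]:crop[3],crop[0]:crop[2]]
    if scale!=1: im=cv2.resize(im,None,fx=scale,fy=scale)
    cv2.imwrite('pics/'+name+'.png',im[:,:,::-1])
E
python3 - <<'E'
from h import *
for n in ['scene','top']:
    im,d=optics.grab_frame(n); save(im,n+'0'); np.save(n+'0d.npy',d); np.save(n+'0.npy',im)
    p=optics.camera_params(n); print(n,{k:np.round(v,3).tolist() for k,v in p.items()})
    print('cam pos',-p['R'].T@p['t'])
print({k:np.round(v,3).tolist() for k,v in optics.camera_params('wrist').items()}, ctrl.tcp_to_tips)
print(sensors.read_state())
E
```

```text
pics
scene {'mtx': [[456.46, 0.0, 320.506], [0.0, 456.46, 240.932], [0.0, 0.0, 1.0]], 'k1': -0.027, 'R': [[-0.783, -0.621, -0.022], [-0.252, 0.349, -0.903], [0.568, -0.701, -0.43]], 't': [428.589, 232.59, 849.703]}
cam pos [-88.51930491 781.08907309 584.6761279 ]
top {'mtx': [[512.747, 0.0, 312.449], [0.0, 512.747, 239.146], [0.0, 0.0, 1.0]], 'k1': -0.132, 'R': [[-0.008, -1.0, -0.017], [-0.99, 0.011, -0.14], [0.14, 0.016, -0.99]], 't': [11.77, 513.603, 1136.858]}
cam pos [ 349.41377351  -11.74391331 1197.55795393]
{'mtx': [[358.691, 0.0, 315.871], [0.0, 358.691, 241.313], [0.0, 0.0, 1.0]], 'k1': -0.06, 'T_tool_cam': [[0.001, -0.946, -0.325, 82.749], [1.0, 0.001, -0.001, 1.093], [0.001, -0.325, 0.946, -117.591], [0.0, 0.0, 0.0, 1.0]]} 25.0
{'t': 0.1, 'q': array([-1.41247492e+00,  2.07350511e-01,  1.54283702e+00,  4.88927872e-06,
        1.39353667e+00, -1.50513268e-01]), 'qvel': array([ 0.00028018, -0.00184163, -0.00354489, -0.00024866,  0.0007067 ,
       -0.00157868]), 'tau': array([-5.02883468e-04, -3.84091115e+01, -2.92549521e+01, -2.06768823e-04,
        4.80455710e-03, -1.94781774e-05]), 'eef_pos': array([ 174.64974283, -547.14956422,  255.22062045]), 'eef_rot': array([[ 9.52688733e-01,  3.03947476e-01, -3.31307941e-04],
       [ 3.03947483e-01, -9.52686461e-01,  2.10564061e-03],
       [ 3.24371558e-04, -2.10672030e-03, -9.99997728e-01]]), 'force': array([ 0.74177553, -0.43496209,  0.08981072]), 'wrist_torque': array([-0.01298735,  0.00067974, -0.02384617]), 'grasp_force': 0.0, 'grip_width': 85.1802208413396}
```

View pics/top0.png

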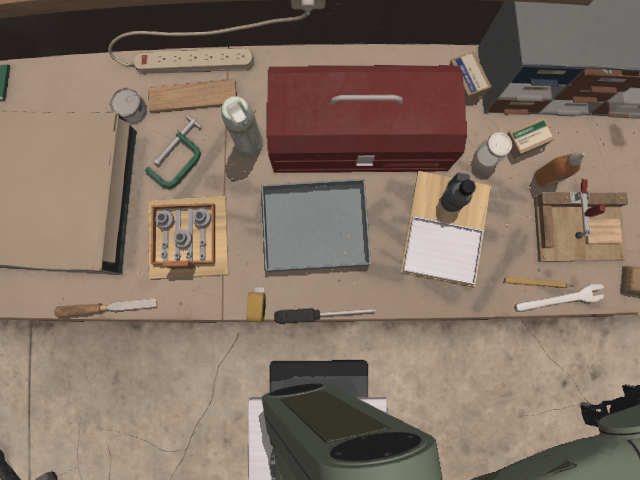

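View pics/scene0.png

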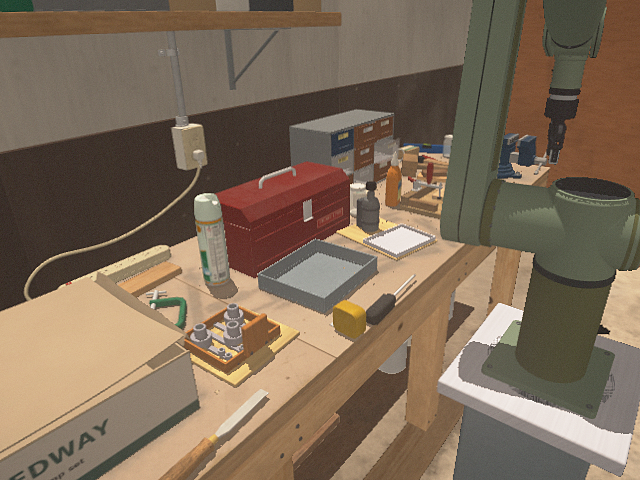

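The top view shows the tray at about (315,226), the sieve on its board at (187,236) with the grip on the near side at about (187,265), and 3 bushings. The drip tray is at (443,250) and the black pump at (458,192). The scene view agrees with this. Next I'll take closer wrist views.

```bash
cat >> h.py <<'E'
def pose(n):
    p=optics.camera_params(n)
    if n=='wrist':
        s=sensors.read_state(); T=p['T_tool_cam']; Rt=s['eef_rot']
        return p, Rt@T[:3,:3], s['eef_pos']+Rt@T[:3,3]
    return p, p['R'].T, -p['R'].T@p['t']
def grab(n):
    P=pose(n); im,d=optics.grab_frame(n); return im,d,P
def topix(P,X):
    p,R,c=P; v=(np.atleast_2d(X)-c)@R; s=v[:,:2]/v[:,2:]; s=s*(1+p['k1']*(s**2).sum(1,keepdims=True))
    return s@np.diag([p['mtx'][0,0],p['mtx'][1,1]])+p['mtx'][:2,2]
def onplane(P,uv,z):
    p,R,c=P; k=np.array([p['k1'],0,0,0.]) ; uv=np.atleast_2d(np.float64(uv))
    xd=(uv-p['mtx'][:2,2])/[p['mtx'][0,0],p['mtx'][1,1]]
    s=cv2.undistortPoints(xd.reshape(-1,1,2),np.eye(3),k).reshape(-1,2)
    d=np.c_[s,np.ones(len(s))]@R.T
    return c+d*((z-c[2])/d[:,2])[:,None]
def down(yaw=0.):  # tool down; yaw = angle of the closing line (tool y) from world y
    c,s=np.cos(yaw),np.sin(yaw)
    return np.array([[c,s,0],[s,-c,0],[0,0,-1.]])  # y axis = (s,-c)
def cloud(P,d):
    p,R,c=P; v,u=np.mgrid[0:480,0:640]
    xd=(np.c_[u.ravel(),v.ravel()]-p['mtx'][:2,2])/[p['mtx'][0,0],p['mtx'][1,1]]
    s=cv2.undistortPoints(xd.reshape(-1,1,2),np.eye(3),np.array([p['k1'],0,0,0.])).reshape(-1,2)
    X=c+(np.c_[s,np.ones(len(s))]*d.reshape(-1,1))@R.T
    X[d.ravel()==0]=np.nan
    return X.reshape(480,640,3)
E
python3 - <<'E'
from h import *
P=pose('top')
print('board',onplane(P,[[150,200],[226,197],[228,276],[150,278]],8).round())
print('tray rim',onplane(P,[[262,184],[364,180],[369,267],[265,273]],40).round())
print('drip rim',onplane(P,[[412,218],[483,233],[474,285],[403,273]],18).round())
print('cap',onplane(P,[460,184],158).round())
print('grip',onplane(P,[187,265],78).round())
X=cloud(P,np.load('top0d.npy'))
for n,(u,v) in dict(box=(60,190),boxedge=(115,200),spray=(237,105),toolbox=(365,100),toolfront=(365,150),yellow=(255,305),mark=(457,189),screw=(300,315)).items(): print(n,X[v,u].round())
# view over sieve
b=onplane(P,[187,238],15)[0]
print(b, ctrl.solve_ik([b[0]-100,b[1],320],down(0)))
E
```

```text
board [[617. 399.   8.]
 [622. 213.   8.]
 [433. 205.   8.]
 [429. 392.   8.]]
tray rim [[ 644.  123.   40.]
 [ 651. -114.   40.]
 [ 448. -121.   40.]
 [ 437.  115.   40.]]
drip rim [[ 564. -226.   18.]
 [ 527. -394.   18.]
 [ 405. -366.   18.]
 [ 435. -201.   18.]]
cap [[ 610. -305.  158.]]
grip [[453. 285.  78.]]
box [617. 567. 133.]
boxedge [593. 440. 121.]
spray [764. 155. 221.]
toolbox [ 787. -108.  183.]
toolfront [ 685. -107.  159.]
yellow [364. 135.  59.]
mark [ 610. -311.  111.]
screw [342.  36.  33.]
[522.57697603 303.24206323  15.        ] [ 4.55943425e-01  4.49991028e-02  1.59056773e+00 -4.44089210e-16
  1.50602582e+00  2.02673975e+00]
```

```bash
python3 - <<'E'
from h import *
import pickle
ctrl.move_ptp([500,-300,260],down(0))
im,d,P=grab('wrist'); save(im,'w_st'); pickle.dump((im,d,P),open('w_st.pkl','wb'))
ctrl.move_ptp([560,300,230],down(0))
im,d,P=grab('wrist'); save(im,'w_sv'); pickle.dump((im,d,P),open('w_sv.pkl','wb'))
print(sensors.read_state()['t'],sensors.read_state()['q'])
E
```

```text
3.875 [ 3.53861823e-01  3.52895847e-01  1.41165185e+00 -2.69162164e-04
  1.37681869e+00  1.92640039e+00]
```

View pics/w_sv.png

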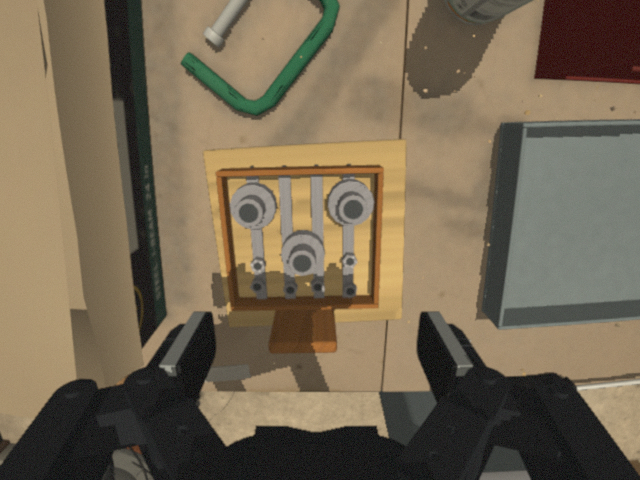

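View pics/w_st.png

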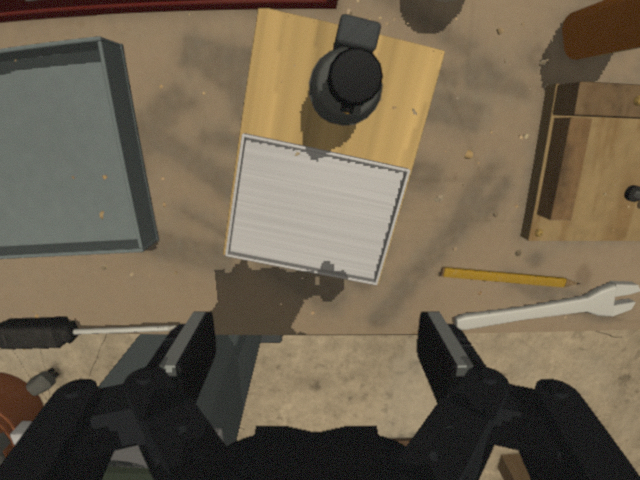

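```bash
python3 - <<'E'
from h import *
import pickle
im,d,P=pickle.load(open('w_sv.pkl','rb'))
X=cloud(P,d)
def rect(m): 
    r=cv2.minAreaRect(X[m][:,:2].astype(np.float32)); return np.round(r[0],1),np.round(r[1],1),round(r[2],2),m.sum()
u,v=np.meshgrid(range(640),range(480))
R=(u>200)&(u<400)&(v>140)&(v<360)
print('board z',np.nanmedian(X[150:160,220:390,2]))
print('rim',rect(R&(abs(X[...,2]-30)<4)&(v<330)))
print('grip top',rect(R&(X[...,2]>82)&(X[...,2]<92)&(v>330)), np.nanmax(X[...,2][R&(v>330)]))
s=R&(X[...,2]>40)&(X[...,2]<50)&(v<300)
n,l,st,c=cv2.connectedComponentsWithStats(s.astype(np.uint8))
for i in range(1,n):
    if st[i,4]>60: print('bush',X[l==i].mean(0).round(1),st[i,4],onplane(P,c[i],44).round(1))
# rim corners by colour
print('clicked rim',onplane(P,[[217,171],[383,166],[380,307],[229,311]],30).round(1))
print('grip edge',onplane(P,[[269,351],[336,351]],86).round(1))
print('board',onplane(P,[[204,151],[406,140],[402,319],[]][:3],8).round(1))
im,d,P=pickle.load(open('w_st.pkl','rb'));X=cloud(P,d)
hsv=cv2.cvtColor(im,cv2.COLOR_RGB2HSV)
R=(u>220)&(u<415)&(v>130)&(v<290)
m=R&(hsv[...,1]<40)&(hsv[...,2]>140)
cs,_=cv2.findContours(m.astype(np.uint8),0,2); c=max(cs,key=cv2.contourArea)[:,0]
Y=onplane(P,c,8)[:,:2]; print('drip floor',cv2.minAreaRect(Y.astype(np.float32)), cv2.minAreaRect(onplane(P,c,18)[:,:2].astype(np.float32)))
k=(u>300)&(u<400)&(v>30)&(v<130)&(X[...,2]>150); print('cap',X[k].mean(0), np.ptp(X[k],axis=0),k.sum(), X[k][:,2].max())
# tray from top
im=np.load('top0.npy');d=np.load('top0d.npy');P=pose('top');X=cloud(P,d)
t=(u>250)&(u<380)&(v>170)&(v<285)&(X[...,2]>30)&(X[...,2]<50); print('tray',rect(t))
E
```

```text
board z 7.949742677388144
rim (array([530.6, 311.4]), array([143.6, 149.2]), 1.18, np.int64(6101))
grip top (array([457.1, 309.6]), array([12.7, 58.5]), 1.24, np.int64(876)) 238.27661862519062
bush [573.5 266.1  48.2] 250 [[572.6 265.6  44. ]]
bush [573.3 352.   47.6] 186 [[572.5 352.6  44. ]]
bush [529.1 309.5  46.6] 159 [[528.1 309.7  44. ]]
clicked rim [[600.4 385.1  30. ]
 [604.5 238.9  30. ]
 [464.9 233.5  30. ]
 [460.3 385.6  30. ]]
grip edge [[453.2 338.6  86. ]
 [453.3 280.4  86. ]]
board [[616.  401.9   8. ]
 [625.6 214.9   8. ]
 [437.6 204.1   8. ]]
drip floor ((487.52655029296875, -299.15362548828125), (163.48922729492188, 122.22370910644531), 78.15634155273438) ((490.101806640625, -299.23370361328125), (159.0644073486328, 118.91571807861328), 78.15634155273438)
cap [ 605.81308392 -323.93040745  157.53721495] [34.65778233 31.72324507 10.44573817] 2520 160.48295679845555
tray (array([5.484e+02, 4.000e-01]), array([201. , 240.8]), 2.91, np.int64(832))
```

The sieve holds 3 bushings. I count 6 nuts: (258,266), (349,261), and a row at (257,287), (290,289), (318,287) and (349,289). The drip tray is clear and the cap position matches the station geometry. Now I'll grasp the sieve and lift it gently.

```bash
cat >> h.py <<'E'
def tray_pose(tag=None):
    im,d,P=grab('top'); X=cloud(P,d); u,v=np.meshgrid(range(640),range(480))
    m=(u>225)&(u<405)&(v>165)&(v<300)&(X[...,2]>33)&(X[...,2]<47)
    hsv=cv2.cvtColor(im,cv2.COLOR_RGB2HSV); m&=(hsv[...,1]<75)
    n,l,st,c=cv2.connectedComponentsWithStats(m.astype(np.uint8),connectivity=8)
    keep=np.isin(l,[i for i in range(1,n) if st[i,4]>25])
    r=cv2.minAreaRect(X[keep][:,:2].astype(np.float32))
    if tag: save(im,tag)
    return r
E
python3 - <<'E'
from h import *
a=np.deg2rad(1.3); D=np.deg2rad
for s in (-1,1):
    for p,y in [([455.8,309.8,80],a),([472,0,124],D(2.9))]:
        print(s,ctrl.solve_ik(p,down(s*np.pi/2+y)))
R=down(-np.pi/2+a)
ctrl.gripper_to(44,100)
ctrl.move_ptp([455.8,309.8,200],R)
ctrl.move_l([455.8,309.8,82],vel=120,threshold=15)
ctrl.gripper_to(0,100); s=sensors.read_state(); print(s['grip_width'],s['eef_pos'],s['force'],s['grasp_force'])
ctrl.move_l([455.8,309.8,180],vel=60); s=sensors.read_state(); print(s['grip_width'],s['eef_pos'],s['force'],s['t'])
print(tray_pose('top_lift'))
E
```

```text
-1 [ 4.39906046e-01  3.66830159e-01  1.74095972e+00 -4.44089210e-16
  1.03380277e+00 -2.72437589e+00]
-1 None
1 [ 4.39906046e-01  3.66830159e-01  1.74095972e+00 -4.44089210e-16
  1.03380277e+00  4.17216765e-01]
1 [-1.83657848e-01  1.48195201e-01  1.91149352e+00 -4.44089210e-16
  1.08190393e+00 -2.34272397e-01]
10.442688810513197 [456.74183537 310.1253926   83.12748492] [-0.03175766 -0.50118167  4.52593654] 98.70522379875183
10.181110243482085 [455.49194893 309.64153715 179.47648584] [ 0.12689245 -0.19149855 -5.77166597] 11.525
((548.6612548828125, 0.4816436767578125), (201.49517822265625, 240.80255126953125), 2.877915143966675)
```

The grip works, but this wrist orientation runs out of joint range over the tray. I'll set the sieve straight back down and regrasp it with the half-turned wrist.

```bash
python3 - <<'E'
from h import *
a=np.deg2rad(1.3)
ctrl.move_l([455.8,309.8,90],vel=60)
print(ctrl.move_l([455.8,309.8,80],vel=20,threshold=4), sensors.read_state()['eef_pos'],sensors.read_state()['force'])
ctrl.gripper_to(44,100)
ctrl.move_l([455.8,309.8,200],vel=150)
R=down(np.pi/2+a)
ctrl.move_ptp([455.8,309.8,200],R)
ctrl.move_l([455.8,309.8,82],vel=120,threshold=15)
ctrl.gripper_to(0,100); s=sensors.read_state(); print(s['grip_width'],s['eef_pos'],s['force'],s['grasp_force'])
ctrl.move_l([455.8,309.8,180],vel=60)
im,d,P=grab('wrist'); save(im,'w_lift'); print(tray_pose('top_lift2'))
b=np.deg2rad(2.9); Rt=down(np.pi/2+b)
tc=np.array([548.6,.5]); g=tc-76*np.array([np.cos(b),np.sin(b)])
ctrl.move_l([*g,180],Rt,vel=110)
s=sensors.read_state(); print(s['grip_width'],s['eef_pos'],s['force'],s['t'],s['q'])
im,d,P=grab('top'); save(im,'top_over',(150,130,430,330),2.5)
im,d,P=grab('wrist'); save(im,'w_over')
E
```

```text
True [456.00098844 309.92813312  83.12512153] [-0.55451833 -0.57058327  5.61030117]
10.16375630607566 [456.19952709 310.09383173  83.08024934] [-1.44695487  0.13541442  6.09550887] 98.39411616325378
((548.2899169921875, 0.6162261962890625), (201.36373901367188, 240.9446563720703), 2.979402780532837)
10.167730282330528 [472.68488045  -3.05542147 179.97828548] [ 1.00079708 -0.74603754 -6.08128449] 24.0667 [-1.89922169e-01  6.88745528e-02  1.86556016e+00  1.25506990e-04
  1.20720004e+00 -2.41056213e-01]
```

View pics/top_over.png

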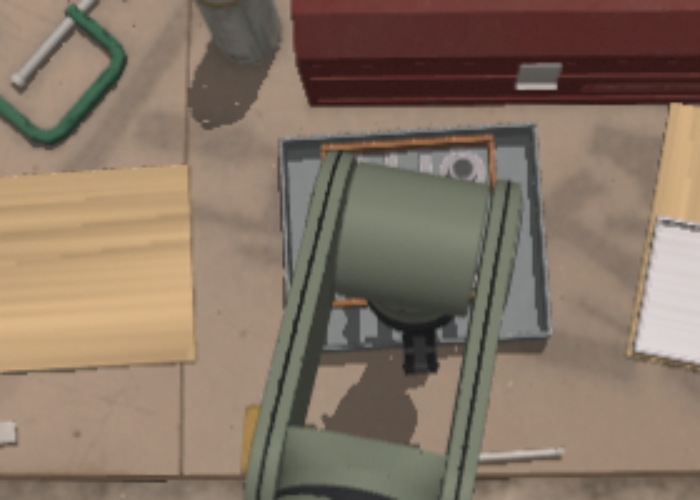

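View pics/w_over.png

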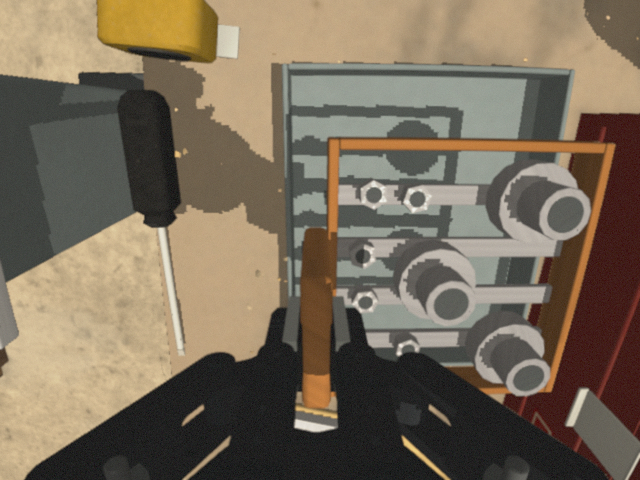

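The sieve hangs centred over the tray with the bushings upright. Nuts show on the bars at (373,193), (416,199), (363,255), (365,300) and (405,345). Now I'll lower it and shake.

```bash
cat >> h.py <<'E'
def shake(g,z,yaw,n,amp,vel):
    yv=np.array([-np.sin(yaw),np.cos(yaw),0]); c=np.array([*g,z]); f=0
    for i in range(n):
        for s in (1,-1): ctrl.move_l(c+s*amp*yv,vel=vel)
        f=max(f,np.linalg.norm(sensors.read_state()['force']))
    ctrl.move_l(c,vel=100); return f
E
python3 - <<'E'
from h import *
b=np.deg2rad(2.9); g=np.array([548.6,.5])-76*np.array([np.cos(b),np.sin(b)])
ctrl.move_l([*g,125],vel=100)
print(shake(g,125,b,6,20,280))
s=sensors.read_state(); print(s['grip_width'],s['eef_pos'],s['force'],s['t'])
im,d,P=grab('wrist'); save(im,'w_sh1')
E
```

```text
5.549808984406731
10.485181906900026 [472.27893785  -2.60578454 124.78363843] [-0.69293774 -0.117354   -4.88446631] 28.675
```

View pics/w_sh1.png

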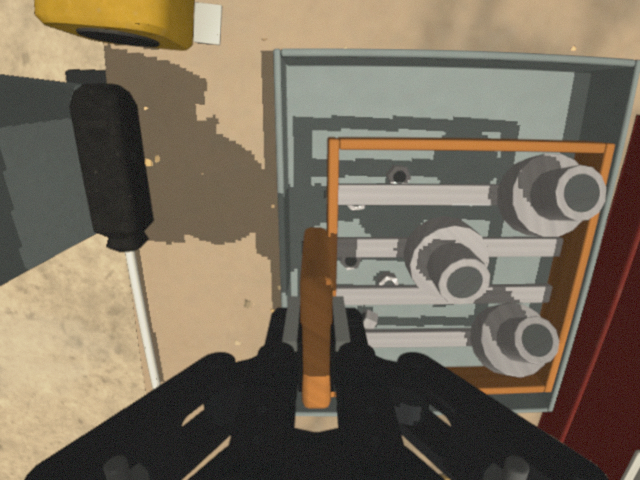

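The bars look clear. Fallen nuts show in the tray at (399,175), (356,205), (350,262), (387,279) and (370,318), and one may be hidden by the finger. I'll shake some more, then move clear and count the nuts before setting the sieve down.

```bash
python3 - <<'E'
from h import *
b=np.deg2rad(2.9); g=np.array([548.6,.5])-76*np.array([np.cos(b),np.sin(b)])
print(shake(g,125,b,5,20,330))
ctrl.move_l([*g,180],vel=100)
yw=b; bc=np.array([527.,304]); gb=bc-76*np.array([np.cos(yw),np.sin(yw)])
ctrl.move_l([*gb,180],down(np.pi/2+yw),vel=120)
s=sensors.read_state(); print(s['grip_width'],s['eef_pos'],s['force'],s['t'])
print(tray_pose())
im,d,P=grab('top'); save(im,'top_cnt',(250,170,385,285),5.5)
im,d,P=grab('scene'); save(im,'scene_cnt',(150,200,400,380),3)
E
```

```text
5.788626889812066
10.610235435793994 [451.17023419 299.78035348 179.97906684] [ 0.1956159  -0.60247093 -5.04514394] 35.1833
((548.5487670898438, 0.5848922729492188), (201.36712646484375, 240.9762420654297), 2.908202886581421)
```

View pics/top_cnt.png

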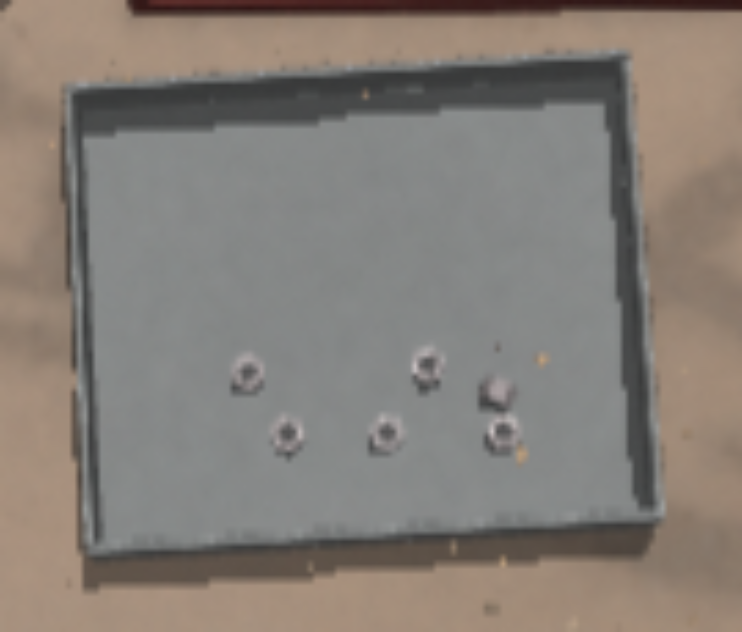

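All six nuts are in the tray: five lying flat and one on edge at (497,392). Now I'll set the sieve down on the board and locate the bushings.

```bash
python3 - <<'E'
from h import *
import pickle
b=np.deg2rad(2.9); gb=np.array([527.,304])-76*np.array([np.cos(b),np.sin(b)])
ctrl.move_l([*gb,92],vel=80)
print(ctrl.move_l([*gb,78],vel=20,threshold=4), sensors.read_state()['eef_pos'],sensors.read_state()['force'])
ctrl.gripper_to(44,100)
ctrl.move_l([*gb,200],vel=150)
ctrl.move_ptp([560,300,230],down(0))
im,d,P=grab('wrist'); save(im,'w_sv2',(180,110,440,370),2.2); pickle.dump((im,d,P),open('w_sv2.pkl','wb'))
X=cloud(P,d); u,v=np.meshgrid(range(640),range(480)); R=(u>195)&(u<410)&(v>135)&(v<360)
r=cv2.minAreaRect(X[R&(abs(X[...,2]-30)<4)&(v<330)][:,:2].astype(np.float32)); print('rim',r)
z=X[...,2][R&(v<330)&(abs(X[...,2]-30)<5)]; print('rim z',np.percentile(z,[5,50,95]))
s=R&(X[...,2]>42)&(X[...,2]<56)&(v<310)&(X[...,0]>475)
n,l,st,c=cv2.connectedComponentsWithStats(s.astype(np.uint8))
B=[]
for i in range(1,n):
    if st[i,4]>60:
        q=cv2.minEnclosingCircle(X[l==i][:,:2].astype(np.float32)); B.append(q[0]); print('bush',X[l==i].mean(0).round(1),st[i,4],q)
print(sensors.read_state()['t'])
E
```

```text
True [451.18551992 300.21517817  83.09110065] [ 0.22252763 -0.84519645  4.85057439]
rim ((524.7890014648438, 303.490966796875), (143.4566192626953, 149.1259765625), 2.941763162612915)
rim z [26.80435769 29.9780657  31.44950839]
bush [571.1 283.6  49.9] 682 ((570.4130859375, 283.40692138671875), 12.386656761169434)
bush [569.7 332.   49.9] 686 ((568.98974609375, 332.3334655761719), 12.43239974975586)
bush [530.6 317.1  49.7] 625 ((529.2681274414062, 317.1884765625), 12.491150856018066)
39.8833
```

View pics/w_sv2.png

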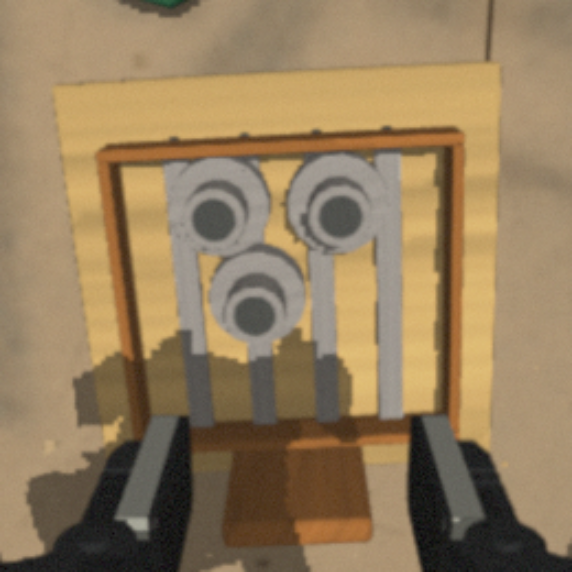

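The sieve sits flat on the board with no nuts left, and 3 bushings are standing in it. Now I'll move the bushings to the drip tray.

```bash
cat > b.py <<'E'
from h import *
c=np.array([487.5,-299.2]); th=np.deg2rad(-11.84)
ex=np.array([np.cos(th),np.sin(th)]); ey=np.array([-ex[1],ex[0]])
Rd=down(np.pi/2+th)
def pick_place(xy,yaw,slot,op=42):
    R=down(yaw); ctrl.gripper_to(op,60)
    ctrl.move_ptp([*xy,120],R)
    ctrl.move_l([*xy,59],vel=80,threshold=10)
    z0=sensors.read_state()['eef_pos'][2]
    ctrl.gripper_to(0,60); s=sensors.read_state(); print('grip',s['grip_width'],s['eef_pos'].round(1),s['force'].round(1))
    ctrl.move_l([*xy,220],vel=150)
    t=c-15*ex+slot*ey
    ctrl.move_l([*t,220],Rd,vel=260)
    print('carry',sensors.read_state()['grip_width'],sensors.read_state()['force'].round(1))
    ctrl.move_l([*t,z0+4],vel=150)
    hit=ctrl.move_l([*t,z0-9],vel=15,threshold=3)
    s=sensors.read_state(); print('down',hit,s['eef_pos'].round(1),'z0',z0.round(1))
    ctrl.gripper_to(op); ctrl.move_l([*t,170],vel=150); print('t',sensors.read_state()['t'])
E
python3 - <<'E'
from b import *
pick_place((529.6,317.2),0.,50)
im,d,P=grab('wrist'); save(im,'w_b1')
E
```

```text
grip 22.263954595201817 [530.4 317.6  60.1] [-0.   0.   3.6]
carry 22.373474109866528 [ 0.3 -0.3 -0.1]
down True [ 483.  -247.2   54.2] z0 59.3
t 48.475
```

View pics/w_b1.png

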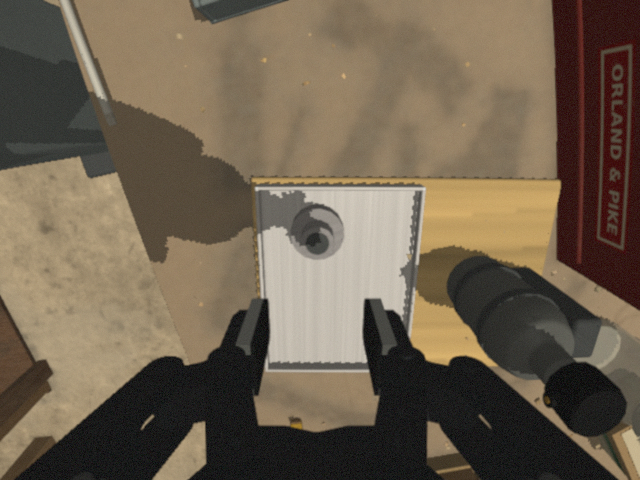

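The first bushing stands upright in the drip tray at (317,235). I'll do the other two the same way, raising the arm before crossing over.

```bash
sed -i 's/    ctrl.move_ptp(\[\*xy,120\],R)/    p=sensors.read_state()["eef_pos"]; ctrl.move_l([p[0],p[1],220],vel=200); ctrl.move_l([*xy,220],R,vel=300); ctrl.move_l([*xy,120],vel=150)/' b.py
python3 - <<'E'
from b import *
pick_place((570.8,283.5),np.pi/4,0)
pick_place((569.4,332.2),0.,-50,40)
p=sensors.read_state()['eef_pos']; ctrl.move_l([p[0],p[1],235],vel=150); ctrl.move_l([480,-240,235],vel=150)
im,d,P=grab('wrist'); save(im,'w_b3')
print(tray_pose()); im,d,P=grab('top'); save(im,'top_b3',(140,165,500,300),2.2)
E
```

```text
grip 22.537689879416604 [571.7 283.8  60.2] [-0.5 -1.   3.9]
carry 22.623612396854003 [-0.5 -0.3  0.2]
down True [ 472.7 -296.1   54.2] z0 59.4
t 59.8167
grip 22.430441660144048 [570.2 332.5  60.2] [-0.7 -0.5  3.4]
carry 22.485966763752295 [-0.5 -0.4 -1.1]
down True [ 462.5 -345.1   54.2] z0 59.4
t 71.7917
((531.3758544921875, 41.54315185546875), (201.43829345703125, 241.0088653564453), 3.2980220317840576)
```

View pics/w_b3.png

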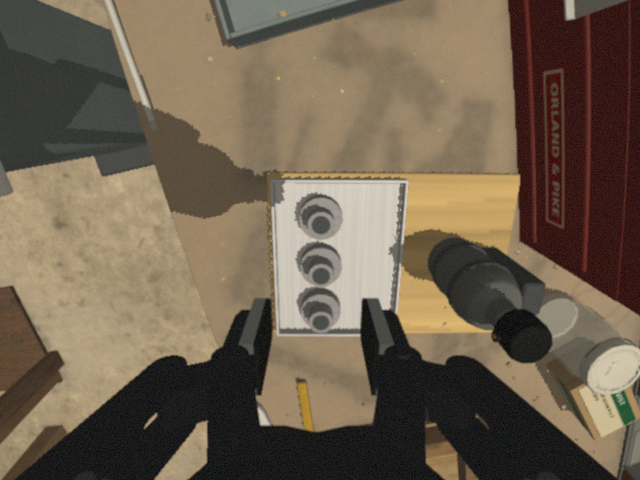

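View pics/top_b3.png

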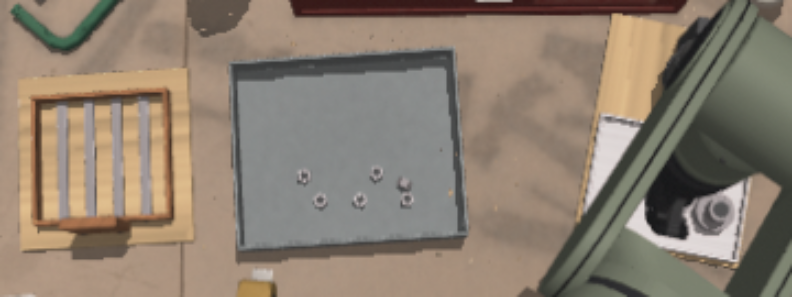

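All three bushings stand in the drip tray. The catch tray was knocked about 45 mm aside but still holds all six nuts, and the empty sieve is flat on its board. Now I'll press the pump cap.

```bash
python3 - <<'E'
from b import *
cap=np.array([605.4,-323.9])
ctrl.gripper_to(0,40)
ctrl.move_l([*cap,240],Rd,vel=200); ctrl.move_l([*cap,192],vel=100)
hit=ctrl.move_l([*cap,168],vel=20,threshold=12)
s=sensors.read_state(); print(hit,s['eef_pos'],s['force'],s['grip_width'])
E
```

```text
True [ 605.5129319  -323.9883118   175.36758462] [-1.13075706  1.05041836  5.35669997] 0.20994256751505744
```

```bash
python3 - <<'E'
from b import *
cap=np.array([605.4,-323.9])
hit=ctrl.move_l([*cap,172],vel=15,threshold=18); ctrl.hold(0.4)
s=sensors.read_state(); print(hit,s['eef_pos'],s['force'])
im,d,P=grab('scene'); 
ctrl.move_l([*cap,260],vel=100); ctrl.move_l([440,-150,260],vel=200); ctrl.gripper_to(60)
ctrl.hold(0.3)
im,d,P=grab('wrist'); X=cloud(P,d); m=(np.hypot(X[...,0]-cap[0],X[...,1]-cap[1])<12)&(X[...,2]>130); print('cap z',np.median(X[...,2][m]),m.sum())
print(tray_pose(),sensors.read_state()['t'],sensors.read_state()['force'])
im2,_,_=grab('top'); save(np.vstack([cv2.resize(im[80:,],(560,350)),cv2.resize(im2[165:300,140:500],(560,210))]),'final')
E
```

```text
False [ 605.61027485 -324.01152682  174.97441659] [-3.75757712  2.17380566 11.92517266]
cap z 157.65703544576184 287
((531.3043212890625, 41.39219665527344), (201.33631896972656, 240.55690002441406), 3.127352714538574) 80.3917 [-0.09793402  0.30296771 -0.0606674 ]
```

View pics/final.png

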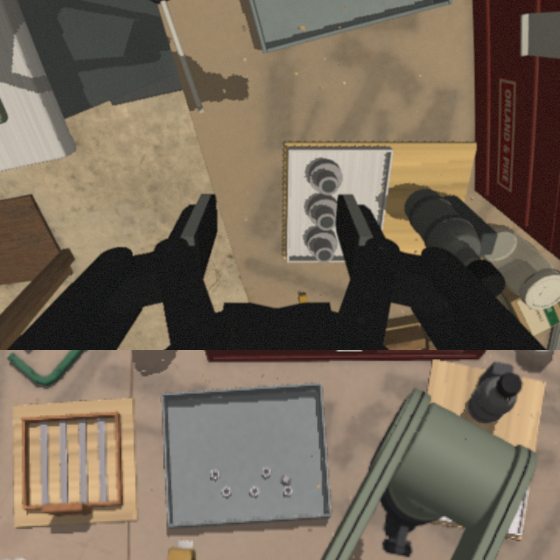

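The final view shows three bushings standing, six nuts in the tray, the sieve flat and empty, and the cap back up at 157.7 mm after bottoming out under 12 N.

```bash
python3 -c "
from h import *
print(ctrl.finish_job())"
```

```text
the job is handed in; nothing more can be done
None
```

The job is done and handed in: all six nuts are in the catch tray, the sieve is back flat on its board, the three bushings stand flange down in the drip tray, and the pump cap was pressed fully down last and sprang back.

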